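# Fetch the fourth kiln prop

### The job

The kiln shelf on the bench has props standing on three corners; its fourth corner is bare except for a round mark. From the crate of mixed kiln furniture take the one prop that matches those three (round, hollow, same height and thickness), lift it out, and stand it upright on the kiln shelf, centred on the round mark. Set it down, do not drop it.

Things in the scene. Friction and masses are not known exactly. Their poses are not given: they have to be found in the camera images.
- prop: the matching kiln prop: an upright round tube of buff fired clay, 100 mm high, 40 mm outside, 20 mm bore, about 0.19 kg; origin at the centre of its underside, z up along its axis. It stands loose on the crate's floor in one of six places (two rows of three, some 90 mm between centres). Not the 55 mm high tube of the same thickness and the solid square and slim (25 mm) round props, both 100 mm high
- crate: open plywood crate, fixed, 226 mm (its x) by 316 mm (its y), 70 mm high, walls and floor 8 mm; origin at the centre of its underside; two rows of three places along its y. It stands to the left or the right, the kiln shelf on the other side. Also in it, loose: the other props, a flat three-armed stilt and a collar 54 mm across, 25 mm high
- kiln_shelf: pale square kiln shelf lying flat on the bench, fixed, 260 mm by 260 mm, 18 mm thick; origin at the centre of its underside, axes along its edges. Three buff tubes 40 mm thick and 100 mm high are stuck upright on it with centres at (+90,-90), (+90,+90) and (-90,+90) mm in its frame
- bare_mark (a point): centre of the brownish round mark, 50 mm across, on the kiln shelf's top face (18 mm above the bench) at its bare corner (-90,-90) mm; axes as the kiln shelf's, z up
Mind the look-alikes: they are no part of the job. What is shaped like the prop but black or orange is not meant.

How it is judged:
By the outcome, as a careful person would: the job done as asked, in the order asked, and still so for the second after the job is handed in, with the robot touching nothing.
It also fails if it takes over 40 s, if anything falls off the work surface, if the arm or the gripper's body presses on something with over 40 N, if the wrist force passes 120 N, or if a joint passes its speed limit or range.

### The arm

A 6-joint arm with a two-finger parallel gripper is mounted at the origin on the work surface. World frame = base frame: x ahead of the robot, y to its left, z up, the work surface at z = 0. Lengths are in mm, angles in rad, forces in N, time in s.
With the tool pointing down it reaches from about 350 to 875 mm from the base axis. Payload 4.2 kg.
Tool frame: the origin (TCP) lies at the very end of the fingers, on their centre line; the grasp point (between the pads) lies arm.hold_point_z behind it (arm.hold_point_z is the distance from the TCP to the grasp point, in mm); z points along the fingers, y is the direction in which the jaws open and shut (so a half turn about z gives the same grasp; the last joint's range is limited). The gripper opens to 85 mm and grips with 20 to 120 N. Pads are 22 mm wide; open, the fingers measure 114 mm over their backs; the gripper's body (76 mm by 85 mm) begins 54 mm behind the grasp point. The pads swing forward as they close: fully open they stand 13 mm farther back than shut.
Start: joints at [-0.869, 0.385, 0.008, 0, -1.194, -0.259], TCP at [267.806, -564.694, 231.312] pointing down, gripper open.
Joint ranges: [-3.14, 3.14], [-1.21, 2.06], [-1.07, 1.41], [-3.16, 2.05], [-2.99, -0.16], [-3.1, 3.1]. Speed limits (rad/s): [2.79, 2.79, 3.14, 3.14, 3.14, 3.14].

### API

Orientations are given as a unit quaternion [x, y, z, w].
In Python, from bench import arm gives the robot as it stands.
- The arm moves only by the tool step_arm, never from a script. Its argument "series" is a list of rows, each a list of 6 numbers: the shift along the world's x, y, z scaled (see below), then the turn, a rotation vector about the world's x, y, z scaled (see below). A call has 1 to 12 rows; each row is the pose to reach, as a shift and turn from the pose commanded when the call began; what a row does not reach only later rows make up. The controller multiplies each number of a shift by 400 mm and each number of a turn by pi/2 rad. A row lasts 1/12 s, in which the tool goes at most 41.7 mm and 7.16 degrees, less where a joint would pass 70% of its speed; a pose out of reach is approached as far as the arm can. A call with a number of a shift or a turn outside -1 to 1 is refused whole. A call with a gripper value outside its range is refused whole. "jaw" is the opening, from -1 (shut) to 1 (fully open), set as the call begins (left out, the last holds). The fingers move at their own pace and stop on an object; the grip force is fixed at half the most. Time passes only in rows, so rows that repeat a pose let the fingers close. It gives the time, the measured TCP pose, the force and the opening at its end, in the units of the state.
- arm.read_state(): the state, without advancing time (a new reading comes with each control period).
- arm.get_image(name): name is "scene" or "top" or "wrist"; returns a dict with "image" (400x640x3 uint8, red, green, blue), "camera_matrix" (3x3 intrinsics, pixels), "world_from_camera" (4x4, takes a point from camera to world coordinates). Camera axes: x right, y up, looking along -z (the intrinsics and any distortion apply to the point x, -y, -z); pixel columns grow to the right and rows downward; lengths in mm; the calibration is good to about 2 mm. A picture is of the moment at which its call begins. There is no depth.
- arm.job_done(): hands the job in, once; it reports no verdict.
The state is a dict: "clock": time; "joints": joint angles; "joint_vel": joint speeds; "joint_efforts": joint torques, N m; "position": TCP position; "ee_rot": TCP orientation; "contact_force": force on the tool from outside, world axes, zero at the start; "wrist_torque": the same for the moment, N m; "gripper_width": finger opening in mm.
Only numpy, scipy, OpenCV 4.12 (cv2) and the standard library are available. Lean on these libraries where they do the work, as an engineer would, in place of code of your own. Each camera call takes 0.05 s, during which the arm holds its last target.

## Working session

There is one attempt and no reset: what is moved stays moved. The work goes in short steps, Python scripts to look and compute and a tool call to move; the robot and the scene stay as the last step left them, time stands still between calls to the robot, and variables do not carry over. Pictures are saved under pics/ and viewed, and the job is handed in when it is done.

Besides the shell and the picture viewer there is one more tool, called after ">>>" as name(argument=value, ...), one argument or row to a line, values as JSON. step_arm: Moves the arm, as the interface text tells. Shifts and turns lie within -1 to 1; 1 stands for 400 mm of shift or pi/2 rad of turn. Its arguments: {"type":"object","properties":{"series":{"type":"array","items":{"type":"array","items":{"type":"number","minimum":-1,"maximum":1}}},"jaw":{"type":"number"}},"required":["series"]}

```bash
mkdir -p pics; ls
cat > h.py <<'E'
import numpy as np,cv2
from bench import arm
def grab(n,f):
    d=arm.get_image(n); cv2.imwrite('pics/'+f,cv2.cvtColor(d['image'],cv2.COLOR_RGB2BGR))
    np.savez('pics/'+f+'.npz',**{k:np.array(v) for k,v in d.items()}); return d
def load(f): return dict(np.load('pics/'+f+'.npz',allow_pickle=True))
def ray(d,u,v,z):
    K=np.array(d['camera_matrix']);T=np.array(d['world_from_camera'])
    p=np.linalg.inv(K)@[u,v,1]; r=T[:3,:3]@[p[0],-p[1],-p[2]]; o=T[:3,3]
    return o+r*(z-o[2])/r[2]
def proj(d,P):
    K=np.array(d['camera_matrix']);T=np.array(d['world_from_camera'])
    c=T[:3,:3].T@(np.array(P,float)-T[:3,3]); q=K@[c[0],-c[1],-c[2]]; return q[:2]/q[2]
E
python3 - <<'E'
from h import *
for n in ['top','scene','wrist']:
    d=grab(n,n+'0.png'); print(n,d.keys(),np.round(d['camera_matrix'],1).tolist(),np.round(d['world_from_camera'],3).tolist())
print(arm.read_state(),arm.hold_point_z)
E
```

```text
pics
top dict_keys(['image', 'camera_matrix', 'world_from_camera']) [[458.8, 0.0, 315.5], [0.0, 458.8, 203.3], [0.0, 0.0, 1.0]] [[-0.013, 0.987, -0.162, 428.783], [-1.0, -0.01, 0.02, 2.582], [0.018, 0.162, 0.987, 903.887], [0.0, 0.0, 0.0, 1.0]]
scene dict_keys(['image', 'camera_matrix', 'world_from_camera']) [[520.5, 0.0, 320.4], [0.0, 520.5, 192.4], [0.0, 0.0, 1.0]] [[0.247, -0.713, 0.656, 1283.058], [0.969, 0.181, -0.167, -191.63], [0.0, 0.677, 0.736, 861.946], [0.0, 0.0, 0.0, 1.0]]
wrist dict_keys(['image', 'camera_matrix', 'world_from_camera']) [[333.7, 0.0, 323.1], [0.0, 333.7, 197.7], [0.0, 0.0, 1.0]] [[-0.429, -0.863, -0.266, 199.19], [0.903, -0.41, -0.128, -597.437], [0.001, -0.295, 0.955, 374.351], [0.0, 0.0, 0.0, 1.0]]
{'clock': 0.15, 'joints': array([-8.69399278e-01,  3.85391816e-01,  6.96232870e-03, -3.35933139e-04,
       -1.19399149e+00, -2.58596610e-01]), 'joint_vel': array([ 1.18506478e-03, -2.97961764e-03,  3.50179918e-03,  5.27971997e-04,
       -8.95766244e-05,  1.19616295e-03]), 'joint_efforts': array([-1.66787418e-04, -3.92678046e+01,  1.88581288e+01,  4.18860242e+00,
       -3.41968072e-03, -1.15427561e-06]), 'position': array([ 267.62371198, -564.33283855,  230.4769182 ]), 'ee_rot': array([-2.19535385e-01,  9.75604187e-01,  7.92627909e-04, -2.36623521e-04]), 'contact_force': array([-0.02797465,  0.42702568, -0.88039731]), 'wrist_torque': array([0.01659746, 0.00701903, 0.04565902]), 'gripper_width': 85.39214110708582} 18.700000000000003
```

View pics/top0.png

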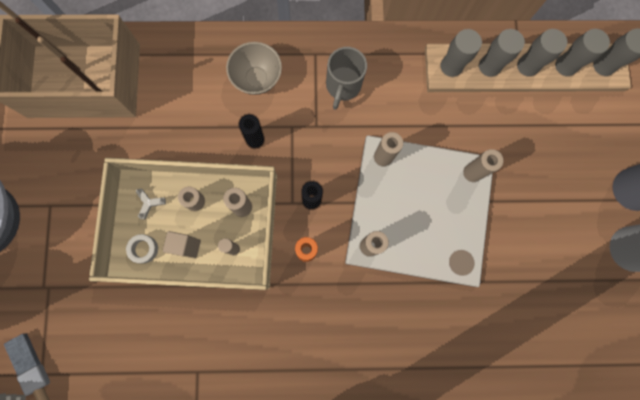

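View pics/scene0.png

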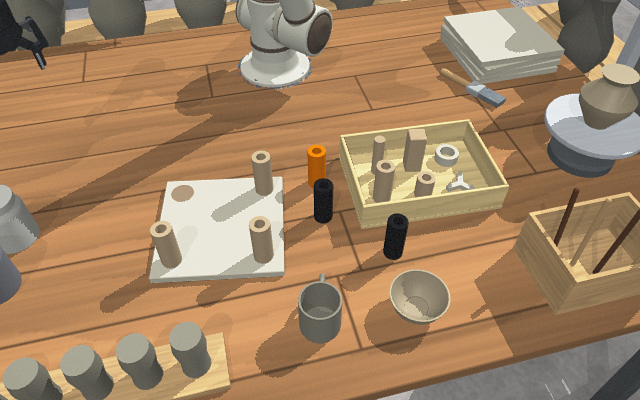

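View pics/wrist0.png

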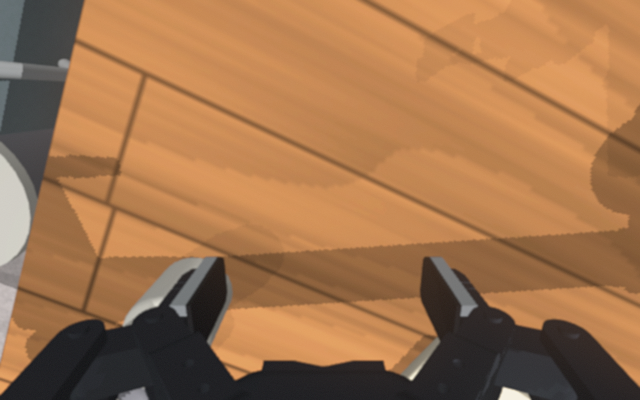

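Top: the crate is on the left (columns 92–273, rows 158–288) and the shelf on the right. The bare mark is at about (462,262). In the scene view the tall tube is at (385,165) and the short tube at (426,178), so the target is the tube at (235,202) in the top view. Next I'll zoom in.

Run:
```python
from h import *
t=cv2.imread('pics/top0.png'); s=cv2.imread('pics/scene0.png')
a=cv2.resize(t[175:265,170:290],(600,450),interpolation=cv2.INTER_CUBIC)
b=cv2.resize(s[120:210,350:450],(500,450),interpolation=cv2.INTER_CUBIC)
cv2.imwrite('pics/zt.png',a);cv2.imwrite('pics/zs.png',b)
for n,im,(u0,v0,u1,v1) in [('top',t,(440,240,485,282)),('scene',s,(160,182,202,205))]:
    d=load(n+'0.png'); c=im[v0:v1,u0:u1]; lab=cv2.cvtColor(c,cv2.COLOR_BGR2LAB).astype(int)
    print(n,'\n',lab[::6,::5,2])
```

```text
top 
 [[136 136 136 136 135 135 135 135 135]
 [135 135 136 135 135 135 135 135 135]
 [135 135 136 139 140 140 136 135 135]
 [136 135 139 140 140 140 139 135 135]
 [136 136 139 140 139 139 140 136 135]
 [136 135 135 140 140 140 140 135 135]
 [136 135 135 135 136 136 135 135 136]]
scene 
 [[157 158 133 133 135 134 134 134 135]
 [158 152 135 147 146 145 146 135 135]
 [160 135 134 146 147 146 146 134 135]
 [155 134 134 144 147 145 134 135 135]]
```

View pics/zt.png

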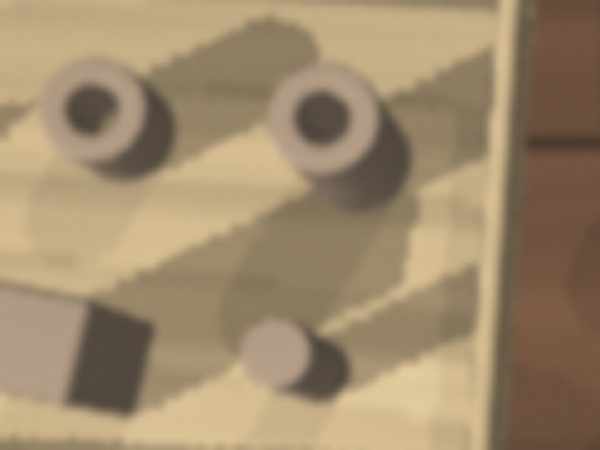

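View pics/zs.png

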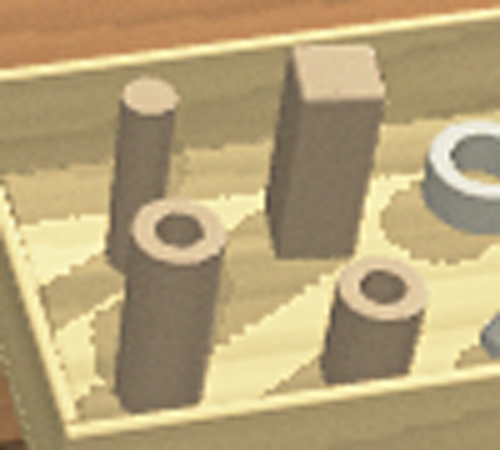

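Zoomed in, the tall tube's rim is centred at about (234.4,198.6) in the top view and (385.4,166) in the scene view. The slim rod, square post and short tube are its neighbours.

```bash
cat >> h.py <<'E'
def blob(f,seed,win,fn):
    im=cv2.imread('pics/'+f); u,v=seed
    lab=cv2.cvtColor(im,cv2.COLOR_BGR2LAB).astype(int)
    m=np.zeros(im.shape[:2],np.uint8); s=np.s_[v-win:v+win+1,u-win:u+win+1]
    m[s]=fn(lab[s]).astype(np.uint8)
    n,L,st,c=cv2.connectedComponentsWithStats(m,connectivity=4)
    k=L[v,u]; 
    if k==0: return None
    cs,_=cv2.findContours((L==k).astype(np.uint8),cv2.RETR_EXTERNAL,cv2.CHAIN_APPROX_NONE)
    hull=cv2.convexHull(cs[0]); e=cv2.fitEllipse(hull) if len(hull)>4 else None
    return c[k],st[k][4],e
def tri(obs):
    A=np.zeros((3,3));b=np.zeros(3)
    for d,u,v in obs:
        o=np.array(d['world_from_camera'])[:3,3]; r=ray(d,u,v,0)-o; r/=np.linalg.norm(r); P=np.eye(3)-np.outer(r,r); A+=P;b+=P@o
    return np.linalg.solve(A,b)
E
python3 - <<'E'
from h import *
t=load('top0.png');s=load('scene0.png')
im=cv2.cvtColor(cv2.imread('pics/top0.png'),cv2.COLOR_BGR2LAB)
print('top L row198',im[199,222:250,0].tolist(), im[199,222:250,2].tolist())
im2=cv2.cvtColor(cv2.imread('pics/scene0.png'),cv2.COLOR_BGR2LAB)
print('sc',im2[166,372:400,0].tolist(),im2[166,372:400,2].tolist())
obs={}
for nm,f,seed,w,fn,z in [
 ('bore','top0.png',(234,199),9,lambda l:l[...,0]<105,108),
 ('bore','scene0.png',(385,166),9,lambda l:l[...,0]<110,108),
 ('mark','top0.png',(462,262),22,lambda l:l[...,2]>=138,18),
 ('mark','scene0.png',(182,193),16,lambda l:(l[...,2]>=141),18)]:
    r=blob(f,seed,w,fn); d=t if f[0]=='t' else s
    print(nm,f,r, ray(d,*r[0],z).round(1) if r else None)
# tubes on shelf, rough rims z=118
for nm,f,(u,v) in [('top1','top0.png',(392,142)),('t2','top0.png',(492,158)),('t3','top0.png',(377,241))]:
    print(nm,ray(t,u,v,118).round(1))
print('tri rim',tri([(t,234.4,198.6),(s,385.4,166)]).round(1), ray(t,234.4,198.6,108).round(1),ray(s,385.4,166,108).round(1))
E
```

```text
top L row198 [162, 163, 166, 167, 166, 161, 141, 105, 80, 79, 81, 83, 85, 85, 85, 84, 88, 112, 146, 164, 168, 167, 157, 129, 95, 83, 93, 114] [148, 146, 144, 143, 143, 142, 141, 138, 136, 136, 136, 136, 137, 136, 136, 136, 136, 139, 141, 143, 143, 143, 142, 140, 137, 136, 138, 142]
sc [109, 120, 123, 129, 166, 210, 207, 212, 210, 123, 113, 121, 124, 128, 124, 121, 123, 109, 140, 209, 204, 210, 214, 192, 181, 181, 179, 180] [140, 142, 141, 142, 147, 152, 151, 152, 150, 142, 142, 141, 143, 142, 141, 142, 142, 140, 144, 151, 150, 148, 151, 155, 156, 158, 157, 157]
bore top0.png (array([233.80555556, 198.22222222]), np.int32(72), ((233.75205993652344, 198.2944793701172), (9.003423690795898, 9.408707618713379), 61.80158996582031)) [570.2 130.2 108. ]
bore scene0.png None None
mark top0.png (array([461.3744856 , 262.31481481]), np.int32(486), ((461.3892517089844, 262.372314453125), (23.924230575561523, 25.54106330871582), 140.47500610351562)) [ 456.5 -294.7   18. ]
mark scene0.png (array([182.06774194, 192.87419355]), np.int32(310), ((182.07452392578125, 192.87255859375), (16.445680618286133, 23.209232330322266), 75.84181213378906)) [ 456.7 -295.2   18. ]
top1 [ 667.4 -150.6  118. ]
t2 [ 636.7 -327.8  118. ]
t3 [ 491.5 -117.8  118. ]
tri rim [569.8 129.3 105.7] [569.5 129.2 108. ] [571.9 128.2 108. ]
```

The prop axis is at about (570,129.5), and rim height by triangulation is 106 against an expected 108. The mark is at (456.6,-295), with the two views agreeing within 0.5 mm. I'll move above the prop, turning the jaws along the crate's y.

>>> step_arm(
  series=[
    [0.38,0.87,0,0,0,-0.311],
    [0.38,0.87,0,0,0,-0.311],
    [0.38,0.87,0,0,0,-0.311],
    [0.38,0.87,0,0,0,-0.311],
    [0.38,0.87,0,0,0,-0.311],
    [0.38,0.87,0,0,0,-0.311],
    [0.38,0.87,0,0,0,-0.311],
    [0.38,0.87,0,0,0,-0.311],
    [0.38,0.87,0,0,0,-0.311],
    [0.38,0.87,0,0,0,-0.311],
  ],
  jaw=1,
)

```text
clock: 0.98
position: [420.9, -213.2, 231.4]
ee_rot: [0.021, 1.0, 0.0, 0.0]
contact_force: [0.3, -0.3, -0.0]
gripper_width: 85.5
```

>>> step_arm(
  series=[
    [0.376,0.866,0,0,0,0],
    [0.376,0.866,0,0,0,0],
    [0.376,0.866,0,0,0,0],
    [0.376,0.866,0,0,0,0],
    [0.376,0.866,0,0,0,0],
    [0.376,0.866,0,0,0,0],
    [0.376,0.866,0,0,0,0],
    [0.376,0.866,0,0,0,0],
    [0.376,0.866,0,0,0,0],
    [0.376,0.866,0,0,0,0],
    [0.376,0.866,0,0,0,0],
    [0.376,0.866,0,0,0,0],
  ],
)

```text
clock: 1.98
position: [569.7, 129.8, 230.6]
ee_rot: [0.023, 1.0, -0.0, -0.001]
contact_force: [-0.3, -0.2, 0.1]
gripper_width: 85.3
```

Run:
```python
from h import *
d=grab('wrist','w1.png'); s=arm.read_state(); print({k:np.round(s[k],4) for k in ['clock','position','ee_rot','joints','contact_force']})
print(proj(d,[570.3,129.5,108]))
```

```text
{'clock': np.float64(2.0333), 'position': array([569.6332, 129.0224, 230.9685]), 'ee_rot': array([ 2.310e-02,  9.997e-01, -3.000e-04, -6.000e-04]), 'joints': array([ 4.9980e-01,  3.1610e-01, -9.5700e-02, -1.0000e-04, -1.1602e+00,
       -2.1167e+00]), 'contact_force': array([ 0.313 , -0.764 ,  0.3763])}
[323.84389678 190.95563955]
```

View pics/w1.png

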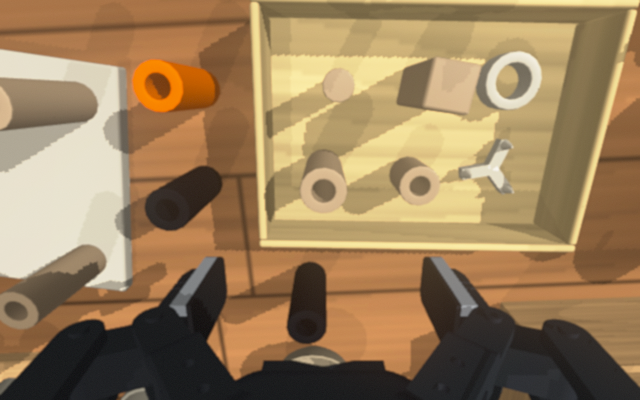

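Wrist view: the prop's rim is centred at about (323,188), between the crate walls and in line with the jaws. The predicted pixel was (324,191). I'll measure the bore.

Run:
```python
from h import *
d=load('w1.png');im=cv2.imread('pics/w1.png')
lab=cv2.cvtColor(im,cv2.COLOR_BGR2LAB); print(lab[188,295:352,0].tolist());print(lab[160:218,323,0].tolist())
for th in (110,130,150):
    r=blob('w1.png',(323,188),20,lambda l:l[...,0]<th)
    if r: print(th,r[:2],r[2],ray(d,*r[0],108).round(1), ray(d,*r[2][0],108).round(1))
```

```text
[150, 150, 148, 146, 148, 165, 187, 196, 197, 197, 197, 196, 199, 199, 198, 192, 170, 135, 107, 99, 101, 104, 107, 110, 109, 112, 114, 114, 114, 115, 116, 115, 116, 117, 116, 115, 115, 112, 110, 120, 151, 181, 193, 196, 196, 197, 197, 198, 199, 200, 195, 180, 158, 152, 154, 155, 153]
[139, 141, 141, 142, 140, 139, 143, 162, 189, 204, 203, 202, 200, 199, 197, 197, 197, 193, 176, 144, 118, 114, 113, 115, 114, 115, 115, 115, 114, 114, 115, 116, 115, 114, 115, 114, 114, 114, 118, 122, 129, 137, 162, 191, 203, 200, 199, 198, 197, 196, 196, 193, 196, 207, 215, 217, 215, 214]
130 (array([324.03757225, 189.4132948 ]), np.int32(346)) ((323.6356201171875, 189.80197143554688), (20.143102645874023, 22.637115478515625), 122.2726821899414) [569.  129.7 108. ] [569.3 129.4 108. ]
150 (array([323.7038835 , 189.83495146]), np.int32(412)) ((323.4893798828125, 190.00572204589844), (21.960214614868164, 23.685283660888672), 121.94178009033203) [569.3 129.4 108. ] [569.5 129.2 108. ]
```

All views agree on (569.7,129.3) and the TCP is at (569.6,129). I'll descend to TCP z≈67.

>>> step_arm(
  series=[
    [0,0,-0.09,0,0,0],
    [0,0,-0.18,0,0,0],
    [0,0,-0.25,0,0,0],
    [0,0,-0.31,0,0,0],
    [0,0,-0.36,0,0,0],
    [0,0,-0.4,0,0,0],
    [0,0,-0.41,0,0,0],
    [0,0,-0.41,0,0,0],
    [0,0,-0.41,0,0,0],
  ],
)

```text
clock: 2.78
position: [570.7, 129.1, 68.4]
ee_rot: [0.023, 1.0, 0.0, 0.001]
contact_force: [0.2, -0.6, 0.1]
gripper_width: 85.2
```

>>> step_arm(
  series=[
    [0,0,0,0,0,0],
    [0,0,0,0,0,0],
    [0,0,0,0,0,0],
    [0,0,0,0,0,0],
    [0,0,0,0,0,0],
    [0,0,0,0,0,0],
    [0,0,0,0,0,0],
    [0,0,0,0,0,0],
    [0,0,0,0,0,0],
    [0,0,0,0,0,0],
    [0,0,0,0,0,0],
    [0,0,0,0,0,0],
  ],
  jaw=-1,
)

```text
clock: 3.78
position: [570.8, 129.8, 68.5]
ee_rot: [0.023, 1.0, 0.0, 0.001]
contact_force: [-0.4, -1.3, 5.2]
gripper_width: 39.2
```

Run:
```python
from h import *
d=grab('wrist','w2.png');d=grab('scene','s2.png'); s=arm.read_state(); print({k:np.round(s[k],4) for k in ['clock','position','contact_force','gripper_width']})
```

```text
{'clock': np.float64(3.8833), 'position': array([570.8025, 129.8375,  68.4325]), 'contact_force': array([ 0.0572, -1.1877,  5.7946]), 'gripper_width': np.float64(39.2447)}
```

View pics/s2.png

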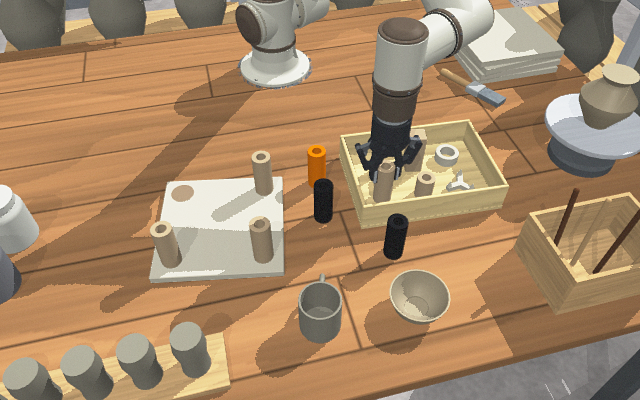

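View pics/w2.png

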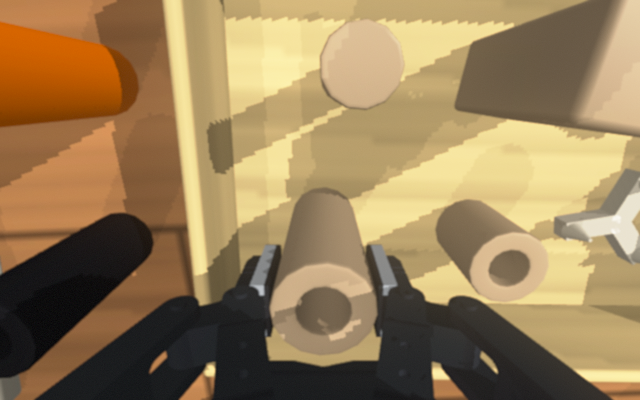

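The grip is good: the opening reads 39 mm and the rim sits at (323,308) between the pads. Lifting now.

>>> step_arm(
  series=[
    [0,0,0.02,0,0,0],
    [0,0,0.06,0,0,0],
    [0,0,0.12,0,0,0],
    [0,0,0.2,0,0,0],
    [0,0,0.28,0,0,0],
    [0,0,0.36,0,0,0],
    [0,0,0.4,0,0,0],
    [0,0,0.4,0,0,0],
    [0,0,0.4,0,0,0],
  ],
)

```text
clock: 4.63
position: [569.8, 129.9, 227.5]
ee_rot: [0.023, 1.0, 0.001, 0.0]
contact_force: [-0.3, 0.2, -2.0]
gripper_width: 39.4
```

Run:
```python
from h import *
d=grab('scene','s3.png');w=grab('wrist','w3.png'); s=arm.read_state(); print({k:np.round(s[k],4) for k in ['clock','position','ee_rot','contact_force','wrist_torque','gripper_width']})
```

```text
{'clock': np.float64(4.7333), 'position': array([568.8745, 129.4335, 225.2254]), 'ee_rot': array([ 2.310e-02,  9.997e-01, -5.000e-04, -2.000e-03]), 'contact_force': array([-0.8061, -0.4731, -2.0174]), 'wrist_torque': array([-0.0118, -0.0145,  0.0064]), 'gripper_width': np.float64(38.8631)}
```

View pics/s3.png

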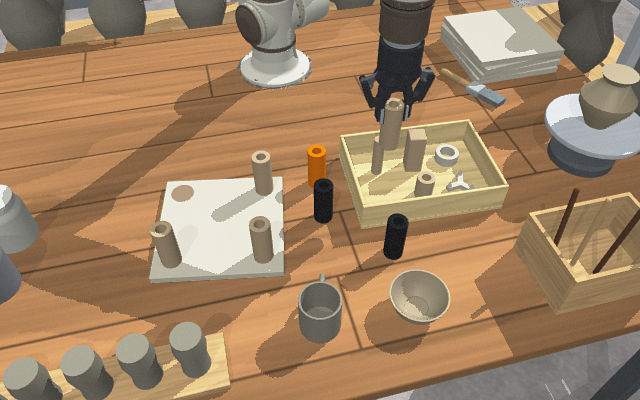

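View pics/w3.png

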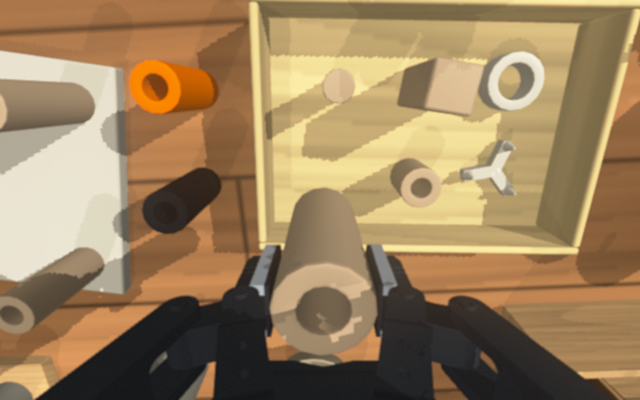

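The prop is out, upright and held, with only its weight on the wrist. Carrying it over the mark next.

>>> step_arm(
  series=[
    [-0.01,-0.03,0,0,0,0],
    [-0.03,-0.1,0,0,0,0],
    [-0.05,-0.19,0,0,0,0],
    [-0.074,-0.28,0,0,0,0],
    [-0.1,-0.37,0,0,0,0],
    [-0.122,-0.46,0,0,0,0],
    [-0.146,-0.55,0,0,0,0],
    [-0.17,-0.64,0,0,0,0],
    [-0.194,-0.73,0,0,0,0],
    [-0.218,-0.82,0,0,0,0],
    [-0.236,-0.89,0,0,0,0],
    [-0.25,-0.94,0,0,0,0],
  ],
)

```text
clock: 5.73
position: [467.8, -248.7, 225.6]
ee_rot: [0.024, 1.0, 0.0, -0.002]
contact_force: [0.5, 1.0, -1.6]
gripper_width: 39.1
```

>>> step_arm(
  series=[
    [-0.012,-0.05,0,0,0,0],
    [-0.022,-0.09,0,0,0,0],
    [-0.03,-0.115,0,0,0,0],
    [-0.033,-0.122,0,0,0,0],
    [-0.033,-0.122,0,0,0,0],
    [-0.033,-0.122,0,0,0,0],
    [-0.033,-0.122,0,0,0,0],
  ],
)

```text
clock: 6.32
position: [457.1, -294.3, 227.1]
ee_rot: [0.022, 1.0, 0.0, -0.0]
contact_force: [0.2, 0.1, -1.7]
gripper_width: 39.2
```

Run:
```python
from h import *
d=grab('wrist','w4.png');grab('top','t4.png');grab('scene','s4.png'); s=arm.read_state(); print({k:np.round(s[k],4) for k in ['clock','position','ee_rot','contact_force','wrist_torque','gripper_width']})
```

```text
{'clock': np.float64(6.4667), 'position': array([ 457.2835, -294.4045,  227.3944]), 'ee_rot': array([2.230e-02, 9.998e-01, 0.000e+00, 1.000e-04]), 'contact_force': array([ 0.0905, -1.0383, -2.5091]), 'wrist_torque': array([ 0.0243, -0.0257, -0.0375]), 'gripper_width': np.float64(39.3996)}
```

View pics/w4.png

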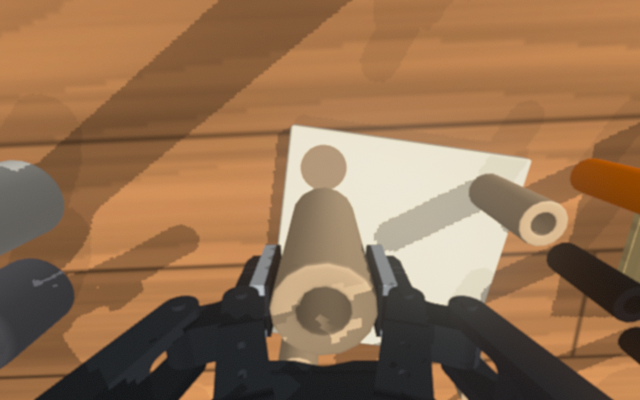

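View pics/s4.png

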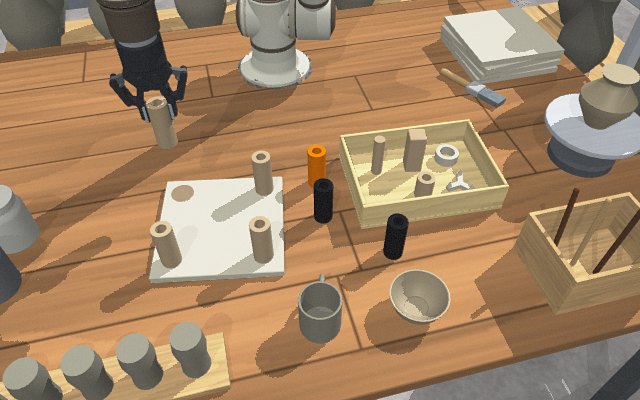

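The prop hangs upright above the shelf's bare corner. In the wrist view the mark is at (323,167) and the prop's rim at (323,309). I'll compute the offset.

```bash
python3 - <<'E'
from h import *
d=load('w4.png')
r=blob('w4.png',(323,160),30,lambda l:(l[...,0]<175)&(l[...,0]>110)&(np.arange(131,131+61)[:,None]-1<300))
im=cv2.cvtColor(cv2.imread('pics/w4.png'),cv2.COLOR_BGR2LAB)
print(im[165,292:355,0].tolist()); print(im[140:200,323,0].tolist())
# mark horizontal diameter, top edge
pr=im[:,:,0].astype(int)
z=227.3-60.4
for th in (100,120,140):
    b=blob('w4.png',(323,308),30,lambda l:l[...,0]<th)
    if b: print(th,b, ray(d,*b[2][0],z+100).round(1))
print('row305',pr[305,265:385].tolist())
print('pred rim',proj(d,[457.2,-294.5,z+100]),'pred mark',proj(d,[456.6,-295,18]))
print('bottom far edge pred',proj(d,[457.2-20,-294.5,z]))
E
python3 -c "
import cv2
i=cv2.imread('pics/w4.png')[120:370,240:410];cv2.imwrite('pics/zw4.png',cv2.resize(i,None,fx=2.4,fy=2.4,interpolation=2))"
```

```text
[232, 232, 232, 233, 232, 232, 232, 227, 204, 175, 164, 164, 164, 164, 165, 165, 164, 165, 165, 166, 165, 165, 165, 163, 165, 165, 166, 165, 166, 166, 165, 165, 165, 166, 166, 165, 166, 164, 165, 166, 165, 166, 166, 166, 166, 166, 165, 166, 167, 166, 167, 165, 165, 174, 201, 227, 234, 234, 234, 233, 233, 233, 233]
[232, 233, 234, 230, 211, 181, 167, 164, 164, 164, 165, 164, 166, 167, 165, 165, 166, 166, 165, 166, 164, 165, 166, 166, 166, 165, 164, 165, 166, 165, 166, 165, 165, 165, 166, 164, 165, 166, 166, 165, 165, 164, 165, 165, 165, 165, 163, 155, 146, 141, 142, 141, 141, 142, 143, 141, 142, 142, 142, 143]
120 (array([322.91899288, 309.30487137]), np.int32(1827), ((322.82098388671875, 310.48431396484375), (45.606056213378906, 56.25559997558594), 87.68535614013672)) [ 456.7 -295.1  266.9]
140 (array([322.84321045, 310.72188521]), np.int32(2143), ((322.4930725097656, 310.7322692871094), (47.69160842895508, 58.4900016784668), 87.4910659790039)) [ 456.8 -295.2  266.9]
row305 [55, 58, 55, 60, 87, 129, 163, 177, 181, 184, 186, 187, 187, 188, 188, 188, 188, 189, 189, 189, 189, 190, 190, 190, 190, 189, 179, 166, 159, 148, 136, 128, 119, 108, 101, 95, 90, 92, 94, 95, 95, 97, 97, 99, 99, 102, 102, 103, 104, 104, 106, 107, 107, 107, 108, 108, 109, 110, 110, 111, 110, 109, 111, 111, 112, 112, 113, 111, 112, 112, 110, 111, 110, 111, 111, 110, 109, 109, 107, 108, 108, 104, 105, 102, 104, 110, 132, 148, 154, 153, 154, 153, 153, 153, 152, 153, 153, 152, 152, 152, 151, 150, 151, 152, 150, 151, 150, 150, 149, 147, 137, 114, 80, 58, 56, 58, 60, 55, 50, 50]
pred rim [324.48552977 311.68486855] pred mark [323.14523281 167.71228641]
bottom far edge pred [322.5563095  186.78420148]
```

View pics/zw4.png

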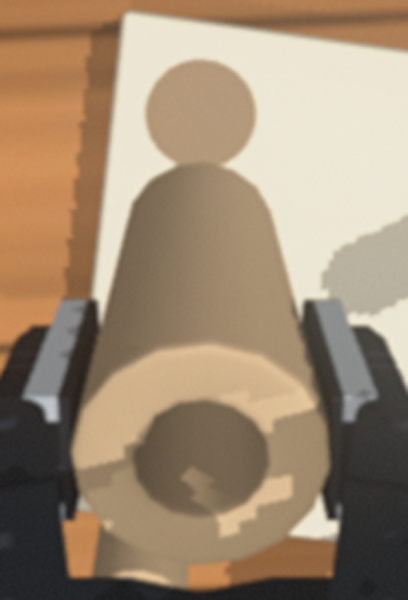

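The prop's axis, at (456.8,-295.2), sits over the mark at (456.6,-295.0). Its lower edge is also where it should be, so it is upright and needs no correction. Lowering to about 6 mm above the shelf.

>>> step_arm(
  series=[
    [0,0,-0.03,0,0,0],
    [0,0,-0.09,0,0,0],
    [0,0,-0.16,0,0,0],
    [0,0,-0.23,0,0,0],
    [0,0,-0.29,0,0,0],
    [0,0,-0.33,0,0,0],
    [0,0,-0.35,0,0,0],
    [0,0,-0.357,0,0,0],
    [0,0,-0.357,0,0,0],
    [0,0,-0.357,0,0,0],
    [0,0,-0.357,0,0,0],
  ],
)

```text
clock: 7.38
position: [458.1, -295.4, 85.9]
ee_rot: [0.023, 1.0, -0.0, 0.001]
contact_force: [-0.3, 0.7, -1.3]
gripper_width: 39.0
```

Run:
```python
from h import *
d=grab('wrist','w5.png');grab('scene','s5.png'); s=arm.read_state(); print({k:np.round(s[k],4) for k in ['clock','position','ee_rot','contact_force','wrist_torque','gripper_width']})
b=blob('w5.png',(323,308),30,lambda l:l[...,0]<120); 
if b: print(b, ray(d,*b[2][0],s['position'][2]+39.6).round(1))
print('pred mark top/left/right edge',proj(d,[456.6-25,-295,18]),proj(d,[456.6,-270,18]),proj(d,[456.6,-320,18]))
for n,a in [('w',cv2.imread('pics/w5.png')[180:400,220:430]),('s',cv2.imread('pics/s5.png')[110:220,130:230])]:
    cv2.imwrite('pics/z5%s.png'%n,cv2.resize(a,None,fx=2.5 if n=='w' else 5,fy=2.5 if n=='w' else 5,interpolation=2))
```

```text
{'clock': np.float64(7.4833), 'position': array([ 457.6939, -295.3246,   85.6738]), 'ee_rot': array([ 2.280e-02,  9.997e-01, -4.000e-04,  1.100e-03]), 'contact_force': array([ 0.0603,  0.0157, -1.7897]), 'wrist_torque': array([ 0.0304,  0.0283, -0.0277]), 'gripper_width': np.float64(38.9882)}
(array([322.87362637, 309.35824176]), np.int32(1820), ((322.76544189453125, 310.37109375), (45.24018096923828, 55.768226623535156), 86.9991683959961)) [ 457.7 -296.1  125.3]
pred mark top/left/right edge [323.07184014 173.66435457] [361.93701639 208.37265718] [287.6414121  211.46110901]
```

View pics/z5w.png

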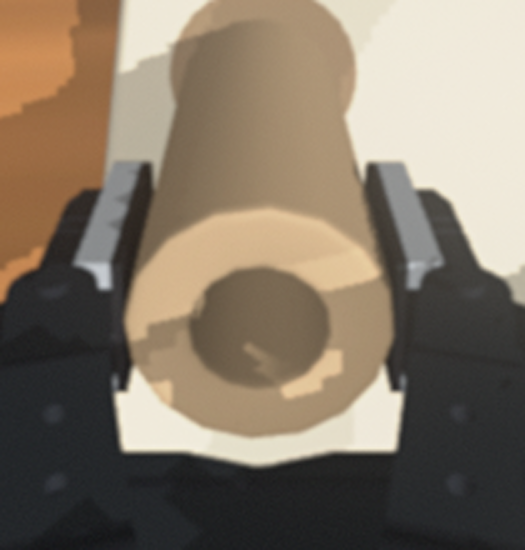

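View pics/z5s.png

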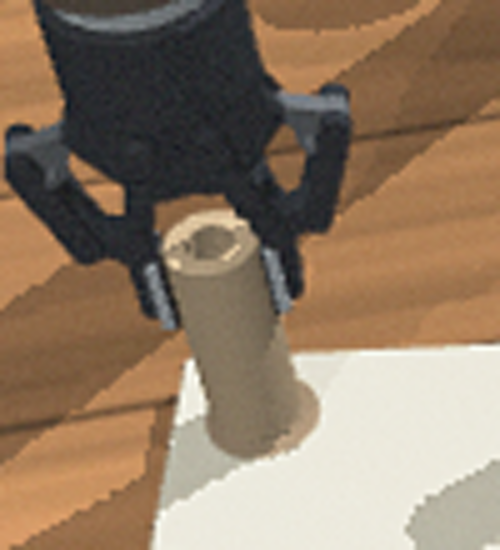

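Run:
```python
from h import *
d=load('w5.png'); L=cv2.cvtColor(cv2.imread('pics/w5.png'),cv2.COLOR_BGR2LAB)[:,:,0].astype(int)
print('col323 rows165-200',L[165:200,323].tolist())
for v in (208,212): print(v,'L',L[v,278:300].tolist(),'R',L[v,350:372].tolist())
print('far edge pt',ray(d,323,187,25.3).round(1))
z=25.3
for x,y in((457.5,-295.7),): print(proj(d,[x-20,y,z]))
```

```text
col323 rows165-200 [226, 225, 226, 227, 226, 227, 227, 225, 209, 179, 160, 157, 158, 158, 158, 159, 158, 158, 157, 158, 157, 156, 152, 146, 144, 143, 144, 144, 145, 144, 144, 145, 144, 143, 146]
208 L [186, 185, 185, 186, 186, 186, 185, 187, 183, 170, 146, 133, 130, 130, 131, 125, 120, 116, 116, 117, 117, 119] R [160, 160, 160, 159, 158, 158, 158, 158, 160, 163, 167, 176, 205, 229, 236, 237, 237, 236, 236, 235, 237, 237]
212 L [185, 185, 185, 186, 187, 186, 186, 187, 184, 172, 151, 133, 129, 128, 124, 118, 115, 115, 117, 118, 118, 120] R [161, 160, 161, 159, 158, 159, 163, 167, 168, 168, 168, 180, 211, 233, 238, 237, 237, 236, 236, 236, 236, 236]
far edge pt [ 438.6 -295.3   25.3]
[322.36602042 185.41724262]
```

The mark's edges match the prediction within 0.2 px. The prop sits about 1 mm too far out in x and 0.7 mm low in y, so I'll correct that and lower slowly.

>>> step_arm(
  series=[
    [-0.003,0.002,0,0,0,0],
    [-0.003,0.002,-0.003,0,0,0],
    [-0.003,0.002,-0.006,0,0,0],
    [-0.003,0.002,-0.009,0,0,0],
    [-0.003,0.002,-0.012,0,0,0],
    [-0.003,0.002,-0.014,0,0,0],
    [-0.003,0.002,-0.015,0,0,0],
    [-0.003,0.002,-0.015,0,0,0],
    [-0.003,0.002,-0.015,0,0,0],
    [-0.003,0.002,-0.015,0,0,0],
  ],
)

```text
clock: 8.32
position: [455.8, -294.3, 78.5]
ee_rot: [0.023, 1.0, 0.0, -0.0]
contact_force: [-1.2, -1.0, -1.6]
gripper_width: 39.4
```

>>> step_arm(
  series=[
    [0,0,-0.001,0,0,0],
    [0,0,-0.002,0,0,0],
    [0,0,-0.003,0,0,0],
    [0,0,-0.003,0,0,0],
    [0,0,-0.003,0,0,0],
  ],
)

```text
clock: 8.73
position: [455.9, -294.4, 78.4]
ee_rot: [0.023, 1.0, -0.0, 0.0]
contact_force: [-2.3, 2.5, 5.6]
gripper_width: 39.1
```

Run:
```python
from h import *
d=grab('wrist','w6.png'); s=arm.read_state(); print({k:np.round(s[k],4) for k in ['clock','position','ee_rot','contact_force','wrist_torque']})
L=cv2.cvtColor(cv2.imread('pics/w6.png'),cv2.COLOR_BGR2LAB)[:,:,0].astype(int)
b=blob('w6.png',(323,308),30,lambda l:l[...,0]<120); print(b, ray(d,*b[2][0],118).round(1))
c=L[165:200,323]; print(c.tolist())
v=165+int(np.argmin(np.abs(c[5:]-152)))+5; print(v, ray(d,323,v,18).round(1), 'mark top pred',proj(d,[431.6,-295,18]))
```

```text
{'clock': np.float64(8.7833), 'position': array([ 455.8979, -294.3743,   78.4388]), 'ee_rot': array([ 2.260e-02,  9.997e-01, -2.000e-04,  2.000e-04]), 'contact_force': array([-1.3556,  2.1866,  6.5349]), 'wrist_torque': array([0.6956, 0.674 , 0.0428])}
(array([322.65457686, 309.00518135]), np.int32(1737), ((322.802734375, 310.59808349609375), (45.08478546142578, 55.505252838134766), 86.81373596191406)) [ 455.6 -295.1  118. ]
[227, 227, 227, 226, 227, 227, 227, 227, 227, 227, 227, 227, 227, 229, 221, 191, 165, 159, 158, 159, 158, 156, 151, 147, 146, 144, 145, 145, 146, 145, 145, 146, 145, 146, 145]
187 [ 436.2 -294.3   18. ] mark top pred [321.57246785 179.95135877]
```

The prop is on the shelf: contact force 6.5 N, and its axis is within about 1 mm of the mark. Releasing and then rising.

>>> step_arm(
  series=[
    [0,0,0.001,0,0,0],
    [0,0,0.001,0,0,0],
  ],
)

```text
clock: 8.95
position: [455.9, -294.3, 78.5]
ee_rot: [0.023, 1.0, -0.0, 0.0]
contact_force: [-2.3, 2.3, 6.1]
gripper_width: 39.0
```

>>> step_arm(
  series=[
    [0,0,0,0,0,0],
    [0,0,0,0,0,0],
    [0,0,0,0,0,0],
    [0,0,0,0,0,0],
    [0,0,0,0,0,0],
    [0,0,0,0,0,0],
    [0,0,0,0,0,0],
    [0,0,0,0,0,0],
    [0,0,0,0,0,0],
    [0,0,0,0,0,0],
  ],
  jaw=1,
)

```text
clock: 9.78
position: [455.8, -294.3, 77.7]
ee_rot: [0.023, 1.0, -0.0, 0.0]
contact_force: [0.4, 0.1, 0.5]
gripper_width: 85.3
```

>>> step_arm(
  series=[
    [0,0,0.02,0,0,0],
    [0,0,0.06,0,0,0],
    [0,0,0.12,0,0,0],
    [0,0,0.2,0,0,0],
    [0,0,0.28,0,0,0],
    [0,0,0.36,0,0,0],
    [0,0,0.4,0,0,0],
    [0,0,0.4,0,0,0],
    [0,0,0.4,0,0,0],
    [0,0,0.4,0,0,0],
  ],
)

```text
clock: 10.62
position: [455.1, -293.9, 237.0]
ee_rot: [0.023, 1.0, 0.001, -0.001]
contact_force: [0.2, -0.2, -0.8]
gripper_width: 85.6
```

Run:
```python
from h import *
d=grab('wrist','w7.png');s=grab('scene','s7.png'); st=arm.read_state(); print({k:np.round(st[k],4) for k in ['clock','position','contact_force','gripper_width']})
p=proj(d,[456.3,-295,118]).round().astype(int);print(p)
for th in (130,145,160):
    b=blob('w7.png',tuple(int(x) for x in p),20,lambda l:l[...,0]<th)
    if b: print(th,b[1],b[2],ray(d,*b[2][0],118).round(1))
print('mark pred',proj(d,[456.6,-295,18]))
a=cv2.resize(cv2.imread('pics/w7.png')[90:250,260:400],None,fx=3.5,fy=3.5,interpolation=2);cv2.imwrite('pics/z7.png',a)
```

```text
{'clock': np.float64(10.7167), 'position': array([ 454.9891, -293.9776,  236.2619]), 'contact_force': array([-0.1604, -0.4474,  0.111 ]), 'gripper_width': np.float64(85.3907)}
[323 193]
130 354 ((323.0454406738281, 190.85369873046875), (19.66173553466797, 23.03536033630371), 135.11123657226562) [ 454.6 -294.5  118. ]
145 405 ((322.7030334472656, 191.20953369140625), (21.739110946655273, 23.848249435424805), 121.59869384765625) [ 454.8 -294.8  118. ]
160 465 ((322.39215087890625, 191.4337615966797), (23.404455184936523, 24.828977584838867), 112.76465606689453) [ 455.  -295.1  118. ]
mark pred [322.69594112 167.87923959]
```

View pics/z7.png

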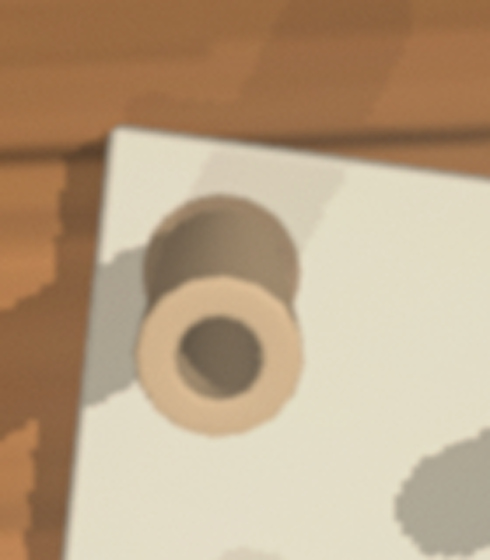

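View pics/s7.png

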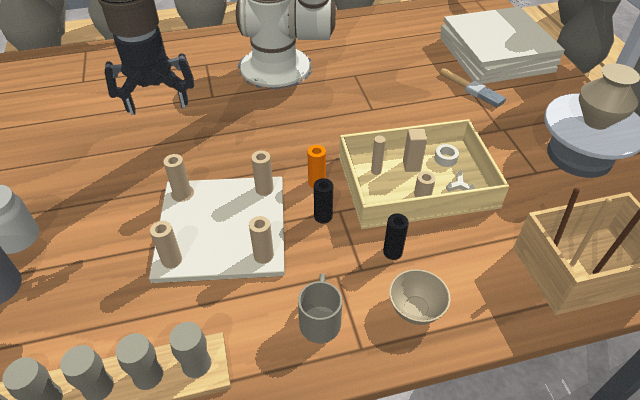

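The prop stands upright and free on the mark, with its rim at about (455,-295) against the mark at (456.6,-295). All four corners are filled, the other props are undisturbed, and the gripper is open and well clear. Handing in.

```bash
python3 -c "
from bench import arm
print(arm.job_done())"
```

```text
the job is handed in; nothing more can be done
None
```

I took the matching 100 mm round hollow prop from the crate and lifted it straight out. I then set it upright on the bare round mark, released it, and raised the gripper about 160 mm clear. The job was handed in at about 10.7 s.

- **Centring:** my last wrist picture put the prop's rim about 1.5 mm from the mark centre in x and within about 0.5 mm in y. Just before release I measured about 1 mm. The calibration is good to about 2 mm, so I left it there.
- **Set-down:** the highest contact force I read was about 6.5 N as the prop met the shelf. After release the force reading was near zero.
- **Scene:** the last scene picture shows all four corners with props standing and the other pieces in the crate where they were.
- **Disagreements:** triangulated rim height was 106 mm against an expected 108 mm. Just above the shelf the prop measured about 1 mm off in x and 0.7 mm off in y, so I corrected for that before setting it down. No check failed.

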